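# Put the bending tools back on their marked places

### The arm

A 6-joint arm with a two-finger parallel gripper is mounted at the origin on the work surface. World frame = base frame: x ahead of the robot, y to its left, z up, the work surface at z = 0. Lengths are in m, angles in rad, forces in N, time in s.
With the tool pointing down it reaches from about 0.25 to 0.725 m from the base axis. Payload 9.7 kg.
Tool frame: the origin (TCP) lies between the finger pads; the fingertips stand manip.tip_reach ahead of it and the grasp point (between the pads) lies 11 mm behind it (manip.tip_reach is the distance from the TCP to the fingertips, in m); y points along the fingers, z is the direction in which the jaws open and shut, and the axes are right-handed (so a half turn about y gives the same grasp; the last joint's range is limited). The gripper opens to 85 mm and grips with 20 to 120 N. Pads are 22 mm wide; open, the fingers measure 114 mm over their backs; the gripper's body (76 mm by 85 mm) begins 54 mm behind the grasp point. The pads swing forward as they close: fully open they stand 13 mm farther back than shut.
Start: joints at [-1.291, 0.087, 0.176, 1.66, 0, 1.571], TCP at [0.152, -0.529, 0.239] pointing down, gripper open.
Joint ranges: [-3.13, 3.13], [-0.85, 1.81], [-1.15, 1.24], [-2.2, 2.28], [-1.44, 1.52], [-3.14, 3.14]. Speed limits (rad/s): [2.22, 2.22, 2.57, 3.14, 3.14, 3.14].

### API

Orientations are given as a unit quaternion [w, x, y, z].
In Python, from workcell import telemetry, capture, hand_in, manip gives the robot as it stands.
- The arm moves only by the tool send_rows, never from a script. Its argument "steps" is a list of rows, each an object of numbers: "x", "y", "z": the shift along the tool's x, y, z in mm; "spin": the turn about the tool's y in degrees; "claw": the opening, from -1 (shut) to 1 (fully open). In form: [{"x": .., "y": .., "z": .., "spin": .., "claw": ..}, ...]. A call has 1 to 12 rows; each row shifts and turns the commanded pose from where the row before left it, along the tool's axes as they then stand; what a row does not reach is not made up. A row lasts 1/8 s, in which the tool goes at most 62.5 mm and 10.7 degrees, less where a joint would pass 70% of its speed; a pose out of reach is approached as far as the arm can. A call with a gripper value outside its range is refused whole. The fingers move at their own pace and stop on an object; the grip force is fixed at half the most. Time passes only in rows, so rows that do not move let the fingers close. It gives the time, the measured TCP pose, the force and the opening at its end, in the units of the state.
- telemetry.get_obs(): the state, without advancing time (a new reading comes with each control period).
- capture(name): name is "side" or "top"; returns a dict with "image" (400x640x3 uint8, red, green, blue), "fx", "fy", "cx", "cy" (pixels), "dist" ([k1, k2, p1, p2, k3] as OpenCV has them; the pictures are not rectified), "R" (3x3) and "t" (3): a world point X has camera coordinates R X + t. Camera axes: x right, y down, z forward; pixel columns grow to the right and rows downward; lengths in m; the calibration is good to about 2 mm. A picture is of the moment at which its call begins. There is no depth.
- hand_in(): hands the job in, once; it reports no verdict.
The state is a dict: "t": time; "joint_positions": joint angles; "dq": joint speeds; "effort": joint torques, N m; "tool_pos": TCP position; "ee_rot": TCP orientation; "wrist_force": force on the tool from outside, world axes, zero at the start; "wrist_torque": the same for the moment, N m; "opening": finger opening in m.
Only numpy, scipy, OpenCV 4.12 (cv2) and the standard library are available. Lean on these libraries where they do the work, as an engineer would, in place of code of your own. Each camera call takes 0.05 s, during which the arm holds its last target.

### The job

Put the four loose steel bending tools back on their own colour-marked places on the bench: each roller upright over the post of the stand with its colour, resting flat on the stand's base, and the yellow vee block and the green die bar upright on their pads, each centred on and lined up with its painted shape. Leave the hammer and the jar where they are.

Things in the scene. Friction and masses are not known exactly. Their poses are not given: they have to be found in the camera images.
- big_roller_mid (a point): Big bending roller, loose: a plain steel ring standing upright, 60 mm outer diameter, 34 mm high, with a 34 mm bore right through along its z axis (13 mm wall); its top face is painted blue. About 0.5 kg. The point is its centre, half-way up (17 mm above its underside); z is up. Starts on the table. Belongs on big_stand.
- small_roller_mid (a point): Small bending roller, loose: a plain steel ring standing upright, 42 mm outer diameter, 34 mm high, with a 24 mm bore right through along z (9 mm wall); its top face is painted red. About 0.25 kg. The point is its centre, 17 mm above its underside; z is up. Starts on the table. Belongs on small_stand.
- vee_block_mid (a point): Vee block, loose: steel block 56 mm long (its x) by 40 mm wide (its y) by 38 mm high, with a vee groove 22 mm wide and about 12 mm deep along x in its top; the two top edges beside the groove are painted yellow. About 0.5 kg. Its sides (the 40 mm width) are flat and upright. The point is its centre, 19 mm above its underside; z is up. Either way round along x is the same. Starts on the table. Belongs on vee_pad.
- die_bar_mid (a point): Die bar, loose: long steel bar 100 mm (its x) by 28 mm wide (its y) by 34 mm high, with a slot 10 mm wide and 10 mm deep along x in its top; the two rails beside the slot are painted green. About 0.6 kg. Its sides (the 28 mm width) are flat and upright. The point is its centre, 17 mm above its underside; z is up. Either way round along x is the same. Starts on the table. Belongs on bar_pad.
- big_stand: Fixed stand for the big roller: grey round base, 92 mm diameter, 5 mm thick, with a flat blue 60 mm disc painted in the middle and an upright steel post, 16 mm diameter, in its centre, rising 25 mm above the base (top 30 mm above the table). The origin is the centre of its underside, on the table; z is up.
- small_stand: Fixed stand for the small roller: grey round base, 72 mm diameter, 5 mm thick, with a flat red 42 mm disc painted in the middle and an upright steel post, 8 mm diameter, in its centre, rising 25 mm above the base (top 30 mm above the table). The origin is the centre of its underside, on the table; z is up.
- vee_pad: Fixed flat pad for the vee block: black rubber plate 92 mm (its x) by 76 mm (its y), 5 mm thick, with a flat yellow 56 x 40 mm rectangle painted in its middle, long side along x. The origin is the centre of its underside, on the table; z is up.
- bar_pad: Fixed flat pad for the die bar: black rubber plate 136 mm (its x) by 60 mm (its y), 5 mm thick, with a flat green 100 x 28 mm rectangle painted in its middle, long side along x. The origin is the centre of its underside, on the table; z is up.
- hammer: Bystander: loose hammer with a wooden handle, 260 mm long, lying to the right of the robot, close to the base, roughly across the table. The origin is on its underside, near the middle; its x runs along the handle to the head. To be left alone.
- jar: Bystander: loose closed jar with a yellow cap, 72 mm diameter, 110 mm high, standing to the robot's left, close to the base. The origin is the centre of its underside. To be left alone.
There are look-alikes about, which are no part of the job. Leave any blue or brown look-alike of the part that bears die_bar_mid alone.

How it is judged:
At the end, for the whole second after the job is handed in: Each of the four tools is upright (within 0.1 rad), at rest and resting on its own stand or pad (height within 4 mm), its centre within 12 mm of the middle of that place; the vee block and the die bar have their long axes within 0.22 rad of the painted rectangle's, either way round (horizontal distance between big_roller_mid and big_stand below 0.012 m and z of big_roller_mid in the frame of big_stand between 0.018 and 0.026 m and angle between each of big_roller_mid, small_roller_mid, vee_block_mid, die_bar_mid's own z axis and vertical below 0.1 rad and linear speed of each of big_roller, small_roller, vee_block, die_bar below 0.01 m/s and angular speed of each of big_roller, small_roller, vee_block, die_bar below 0.1 rad/s and horizontal distance between small_roller_mid and small_stand below 0.012 m and z of small_roller_mid in the frame of small_stand between 0.018 and 0.026 m and horizontal distance between vee_block_mid and vee_pad below 0.012 m and z of vee_block_mid in the frame of vee_pad between 0.02 and 0.028 m and angle between the x axis of vee_block_mid and the x axis of vee_pad, either way round below 0.22 rad and horizontal distance between die_bar_mid and bar_pad below 0.012 m and z of die_bar_mid in the frame of bar_pad between 0.018 and 0.026 m and angle between the x axis of die_bar_mid and the x axis of bar_pad, either way round below 0.22 rad); the robot touches nothing.
It fails at once if the hammer is pushed more than 30 mm from where it was (distance of hammer from where it was at the start of the episode above 0.03 m).
It fails at once if the jar is pushed more than 30 mm from where it was (distance of jar from where it was at the start of the episode above 0.03 m).
It also fails if it takes over 120 s, if anything falls off the work surface, if the arm or the gripper's body presses on something with over 40 N, if the wrist force passes 120 N, or if a joint passes its speed limit or range.

## Working session

There is one attempt and no reset: what is moved stays moved. The work goes in short steps, Python scripts to look and compute and a tool call to move; the robot and the scene stay as the last step left them, time stands still between calls to the robot, and variables do not carry over. Pictures are saved under pics/ and viewed, and the job is handed in when it is done.

Besides the shell and the picture viewer there is one more tool, called after "Call:" as name(argument=value, ...), one argument or row to a line, values as JSON. send_rows: Moves the arm, as the interface text tells. Its arguments: {"type":"object","properties":{"steps":{"type":"array"}},"required":["steps"]}

```bash
mkdir -p pics; ls; python3 - <<'E'
from workcell import telemetry, capture, manip
import cv2,json
print(telemetry.get_obs(), manip.tip_reach)
for n in ("top","side"):
    c=capture(n); cv2.imwrite(f"pics/{n}0.png",c["image"][:,:,::-1])
    print(n,{k:c[k] for k in c if k!="image"})
E
```

```text
pics
{'t': 0.0, 'joint_positions': array([-1.29098311e+00,  8.74540029e-02,  1.75079009e-01,  1.65981118e+00,
       -6.72678563e-06,  1.57082994e+00]), 'dq': array([ 1.92256615e-03,  6.70571516e-04,  3.71237134e-04,  2.38419866e-03,
       -8.26207632e-05, -2.17572769e-04]), 'effort': array([-1.12739239e-03, -5.20392931e+01,  4.64798212e+01,  1.63098442e-02,
       -9.06176723e-06, -1.04272362e-05]), 'tool_pos': array([ 0.15182809, -0.52837624,  0.23855812]), 'ee_rot': array([ 0.09852381, -0.09866559,  0.7006854 , -0.69971289]), 'wrist_force': array([0.14862318, 0.1837934 , 0.71686162]), 'wrist_torque': array([ 0.0369472 ,  0.06814284, -0.03330411]), 'opening': 0.0852773171701978} 0.008
top {'fx': 385.21632617103535, 'fy': 385.21632617103535, 'cx': 327.1476651752761, 'cy': 193.6004848135175, 'dist': array([0.00719188, 0.        , 0.        , 0.        , 0.        ]), 'R': array([[-0.02637407, -0.99957672, -0.01228   ],
       [-0.99603446,  0.02732079, -0.08466949],
       [ 0.08496915,  0.00999822, -0.99633342]]), 't': array([0.01174581, 0.48603178, 1.22528282])}
side {'fx': 503.56536588941924, 'fy': 503.56536588941924, 'cx': 324.5428223672343, 'cy': 202.69242382573887, 'dist': array([-0.00031862,  0.        ,  0.        ,  0.        ,  0.        ]), 'R': array([[ 0.97892575, -0.20412364, -0.00615697],
       [-0.16050118, -0.75038221, -0.64122221],
       [ 0.12626852,  0.62869713, -0.76733055]]), 't': array([-0.46513531,  0.11529181,  1.54233899])}
```

View pics/top0.png

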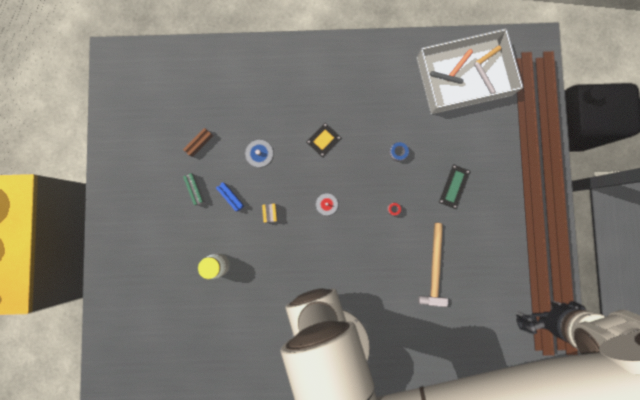

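View pics/side0.png

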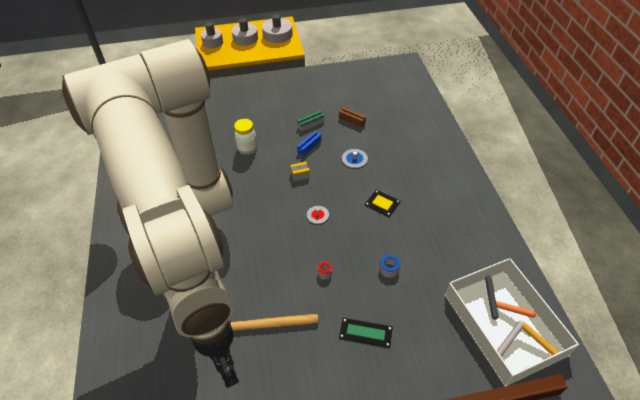

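Top view: green bar at (193,190); blue look-alike at (230,196); brown look-alike at (199,142). Vee block at (270,213), big roller (400,151), small roller (395,209). Places: big stand (259,153), small stand (327,204), vee pad (323,140), bar pad (454,187). Jar is at (212,267) with a yellow cap, hammer at (435,260). I choose the green bar. Next I measure everything in both views.

```bash
cat > h.py <<'E'
import numpy as np, cv2
from workcell import telemetry, capture
def ray(c,uv):
    K=np.array([[c["fx"],0,c["cx"]],[0,c["fy"],c["cy"]],[0,0,1]])
    p=cv2.undistortPoints(np.array(uv,float).reshape(-1,1,2),K,np.array(c["dist"])).reshape(-1,2)
    d=np.c_[p,np.ones(len(p))]@c["R"]
    return -c["R"].T@c["t"],d
def plane(c,uv,z):
    o,d=ray(c,uv); s=(z-o[2])/d[:,2]; return (o+d*s[:,None])[:,:2]
COL={"blue":((100,110,40),(130,255,255)),"red":((172,130,60),(8,255,255)),"yellow":((18,130,80),(32,255,255)),"green":((60,60,30),(90,255,255))}
def mask(img,col):
    h=cv2.cvtColor(img,cv2.COLOR_RGB2HSV); lo,hi=COL[col]
    if lo[0]>hi[0]:
        return cv2.inRange(h,(0,)+lo[1:],hi)|cv2.inRange(h,lo,(180,)+hi[1:])
    return cv2.inRange(h,lo,hi)
def find(c,col,near,z,r=28):
    """pixels of colour within r px of near -> world on plane z: min-area rect centre, size, long-axis angle; centroid"""
    m=mask(c["image"],col); yy,xx=np.nonzero(m)
    k=np.hypot(xx-near[0],yy-near[1])<r
    P=plane(c,np.c_[xx[k],yy[k]],z)
    if len(P)<5: return None
    (cx,cy),(w,h),a=cv2.minAreaRect((P*1000).astype(np.float32))
    if h>w: w,h,a=h,w,a+90
    a=(a+90)%180-90
    return dict(n=int(k.sum()),rect=(round(cx,1),round(cy,1)),size=(round(w,1),round(h,1)),ang=round(a,1),cen=np.round(P.mean(0)*1000,1))
def project(c,X):
    return cv2.projectPoints(np.array(X,float).reshape(-1,3),cv2.Rodrigues(c["R"])[0],c["t"],np.array([[c["fx"],0,c["cx"]],[0,c["fy"],c["cy"]],[0,0,1.]]),np.array(c["dist"]))[0].reshape(-1,2)
E
python3 - <<'E'
from h import *
T=capture("top");S=capture("side")
L=[("bigroller","blue",(400,151),(390,263),.034,14,16),("smallroller","red",(395,209),(324,268),.034,12,12),
("vee","yellow",(270,213),(300,169),.038,14,14),("die","green",(193,190),(310,119),.034,22,20),
("bigstand","blue",(259,153),(354,158),.005,20,18),("smallstand","red",(327,204),(318,214),.005,14,14),
("veepad","yellow",(323,140),(383,202),.005,20,20),("barpad","green",(454,187),(366,332),.005,26,32)]
for n,col,a,b,z,r,rs in L:
    print(n);print("  T",find(T,col,a,z,r));print("  S",find(S,col,b,z,rs))
im=T["image"][120:230,170:290,::-1]; im=cv2.resize(im,None,fx=5,fy=5)
cv2.imwrite("pics/crop0.png",im)
E
```

```text
bigroller
  T {'n': 124, 'rect': (617.9, -239.7), 'size': (51.5, 49.0), 'ang': 88.3, 'cen': array([ 618. , -238.8])}
  S {'n': 196, 'rect': (616.8, -235.9), 'size': (58.4, 54.6), 'ang': 74.2, 'cen': array([ 617. , -236.6])}
smallroller
  T {'n': 78, 'rect': (431.6, -214.4), 'size': (35.2, 34.9), 'ang': -2.3, 'cen': array([ 431.5, -214.8])}
  S {'n': 110, 'rect': (431.0, -212.0), 'size': (40.3, 37.2), 'ang': 78.0, 'cen': array([ 430.5, -212.9])}
vee
  T {'n': 84, 'rect': (429.4, 184.5), 'size': (51.6, 40.9), 'ang': 4.2, 'cen': array([429.2, 183.4])}
  S {'n': 131, 'rect': (427.6, 183.8), 'size': (58.8, 53.1), 'ang': 6.5, 'cen': array([428.4, 180.7])}
die
  T {'n': 156, 'rect': (512.6, 430.7), 'size': (98.1, 28.7), 'ang': 20.8, 'cen': array([512.8, 431. ])}
  S {'n': 189, 'rect': (510.7, 431.8), 'size': (102.7, 37.6), 'ang': 21.0, 'cen': array([511.2, 431.8])}
bigstand
  T {'n': 162, 'rect': (630.3, 222.5), 'size': (50.3, 49.9), 'ang': -1.6, 'cen': array([628.8, 221.6])}
  S {'n': 124, 'rect': (627.0, 223.4), 'size': (56.2, 49.1), 'ang': -12.1, 'cen': array([626.8, 222.3])}
smallstand
  T {'n': 92, 'rect': (453.5, 3.5), 'size': (32.7, 32.7), 'ang': -1.6, 'cen': array([453.5,   2.6])}
  S {'n': 91, 'rect': (451.7, 5.0), 'size': (38.2, 32.5), 'ang': -12.1, 'cen': array([452.3,   3.8])}
veepad
  T {'n': 224, 'rect': (668.7, 7.0), 'size': (57.1, 40.3), 'ang': -46.2, 'cen': array([668.5,   7. ])}
  S {'n': 204, 'rect': (668.3, 9.8), 'size': (60.8, 45.5), 'ang': -46.1, 'cen': array([667.7,   9.1])}
barpad
  T {'n': 281, 'rect': (500.5, -416.7), 'size': (101.4, 29.8), 'ang': -23.3, 'cen': array([ 500.6, -416.8])}
  S {'n': 447, 'rect': (500.3, -414.9), 'size': (103.8, 32.7), 'ang': -23.2, 'cen': array([ 500.3, -414.9])}
```

View pics/crop0.png

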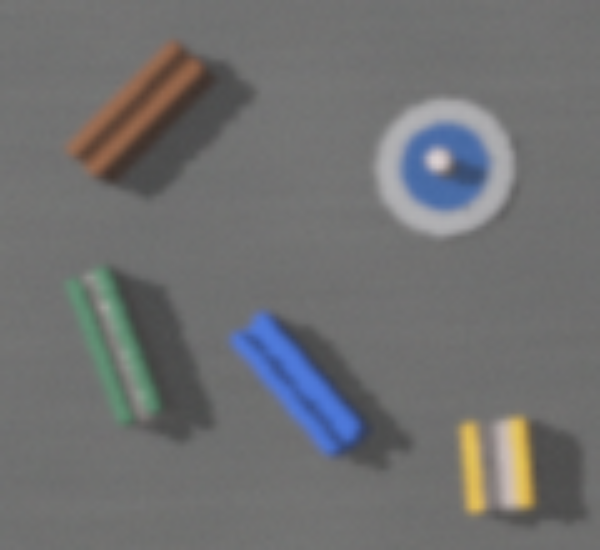

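The crop confirms the choice: the green bar is a slotted 98 x 29 mm shape, apart from the blue and brown ones. Both views agree within about 3 mm, and sizes and reaches fit. Next is a planner that prints tool-axis deltas.

```bash
cat >> h.py <<'E'
from scipy.spatial.transform import Rotation as Rn
P=dict(bigroller=(617.5,-237.8),smallroller=(431.2,-213.4),vee=(428.7,183.5),die=(511.7,431.2),
 bigstand=(628.5,222.8),smallstand=(452.8,4.1),veepad=(668.5,8.4),barpad=(500.4,-415.8))
def go(xy,z,jaw=None):
    o=telemetry.get_obs(); q=o["ee_rot"]; R=Rn.from_quat([q[1],q[2],q[3],q[0]])
    M=R.as_matrix(); yaw=np.degrees(np.arctan2(M[1,2],M[0,2]))
    sp=0
    if jaw is not None:
        sp=-((jaw-yaw+90)%180-90)   # tool y down: +spin lowers world yaw
        R=R*Rn.from_euler('y',sp,degrees=True)
    d=np.array([*xy,z])-o["tool_pos"]*1000
    print("t",round(o["t"],2),"tcp",np.round(o["tool_pos"]*1000,1),"jawyaw",round(yaw,1),"ydir",np.round(M[:,1],3),"q",np.round(o["joint_positions"],2),"F",np.round(o["wrist_force"],1),"open",round(o["opening"]*1000,1))
    print(" spin",round(sp,1),"alt",round(sp-180*np.sign(sp),1),"then tool shift (after spin)",np.round(R.inv().apply(d),1))
E
python3 -c "
from h import *
go(P['smallroller'],200,-26)"
```

```text
t 0.2 tcp [ 151.9 -528.5  238.9] jawyaw -74.0 ydir [-0.     0.001 -1.   ] q [-1.29  0.09  0.18  1.66  0.    1.57] F [-0.4 -0.1  0.4] open 85.5
 spin -48.0 alt 132.0 then tool shift (after spin) [-405.6   39.   113. ]
```

```bash
python3 -c "
from h import *
go(P['smallroller'],120)"
```

```text
t 0.2 tcp [ 151.9 -528.5  238.9] jawyaw -74.0 ydir [-0.     0.001 -1.   ] q [-1.29  0.09  0.18  1.66  0.    1.57] F [-0.4 -0.1  0.4] open 85.5
 spin 0 alt 0 then tool shift (after spin) [-355.5  119.  -225.6]
```

Call:
send_rows(
  steps=[
    {"x":-45,"y":0,"z":-28,"spin":0,"claw":1},
    {"x":-45,"y":0,"z":-28,"spin":0,"claw":1},
    {"x":-45,"y":0,"z":-28,"spin":0,"claw":1},
    {"x":-45,"y":0,"z":-28,"spin":0,"claw":1},
    {"x":-45,"y":20,"z":-28,"spin":0,"claw":1},
    {"x":-45,"y":30,"z":-28,"spin":0,"claw":1},
    {"x":-45,"y":30,"z":-28,"spin":0,"claw":1},
    {"x":-40,"y":39,"z":-29,"spin":0,"claw":1},
    {"x":0,"y":0,"z":0,"spin":0,"claw":1},
    {"x":0,"y":0,"z":0,"spin":0,"claw":1},
  ],
)

```text
t: 1.45
tool_pos: [0.4307, -0.2148, 0.121]
ee_rot: [-0.099, 0.099, -0.7, 0.7]
wrist_force: [0.0, -1.0, 0.6]
opening: 0.0854
```

```bash
python3 -c "
from h import *
go(P['smallroller'],16)"
```

```text
t 1.45 tcp [ 430.7 -214.8  121. ] jawyaw -73.9 ydir [-0. -0. -1.] q [-0.46 -0.09 -0.23  1.43 -0.    2.4 ] F [ 0.  -1.   0.6] open 85.4
 spin 0 alt 0 then tool shift (after spin) [ -0.9 105.   -1.2]
```

Call:
send_rows(
  steps=[
    {"x":-1,"y":35,"z":-1,"spin":0,"claw":1},
    {"x":0,"y":35,"z":0,"spin":0,"claw":1},
    {"x":0,"y":25,"z":0,"spin":0,"claw":1},
    {"x":0,"y":12,"z":0,"spin":0,"claw":1},
    {"x":0,"y":0,"z":0,"spin":0,"claw":-0.2},
    {"x":0,"y":0,"z":0,"spin":0,"claw":-1},
    {"x":0,"y":0,"z":0,"spin":0,"claw":-1},
    {"x":0,"y":0,"z":0,"spin":0,"claw":-1},
    {"x":0,"y":0,"z":0,"spin":0,"claw":-1},
    {"x":0,"y":0,"z":0,"spin":0,"claw":-1},
    {"x":0,"y":0,"z":0,"spin":0,"claw":-1},
  ],
)

```text
t: 2.82
tool_pos: [0.4321, -0.2139, 0.0154]
ee_rot: [-0.099, 0.098, -0.7, 0.701]
wrist_force: [-2.1, -0.1, 6.2]
opening: 0.0405
```

```bash
python3 -c "
from h import *
go(P['smallroller'],100)
c=capture('side');cv2.imwrite('pics/s1.png',cv2.resize(c['image'][200:320,250:430,::-1],None,fx=4,fy=4))"
```

```text
t 2.83 tcp [ 432.1 -213.9   15.4] jawyaw -74.0 ydir [ 0.002 -0.001 -1.   ] q [-0.46 -0.04 -0.39  1.22 -0.    2.4 ] F [-2.1 -0.1  6.2] open 40.5
 spin 0 alt 0 then tool shift (after spin) [  0.6 -84.6  -0.6]
```

View pics/s1.png

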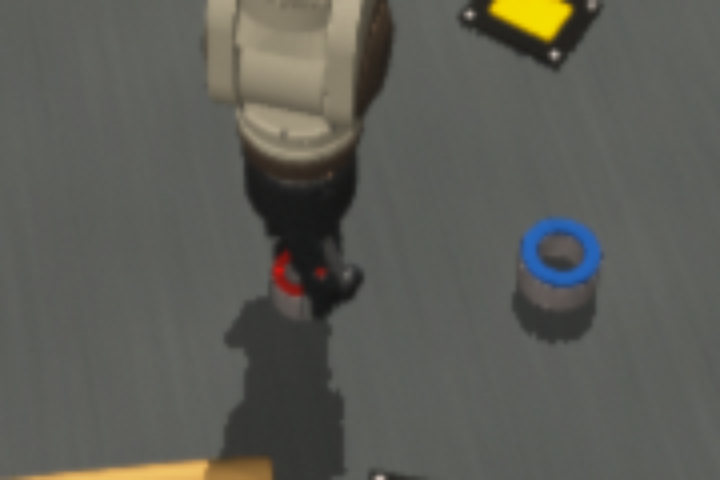

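The crop shows the fingers around the red ring (crop px (295,270)), opening 40.5 mm, as it should be for a 42 mm ring. Lifting it.

Call:
send_rows(
  steps=[
    {"x":0,"y":-20,"z":0,"spin":0,"claw":-1},
    {"x":0,"y":-35,"z":0,"spin":0,"claw":-1},
    {"x":0,"y":-30,"z":0,"spin":0,"claw":-1},
    {"x":0,"y":0,"z":0,"spin":0,"claw":-1},
    {"x":0,"y":0,"z":0,"spin":0,"claw":-1},
  ],
)

```text
t: 3.5
tool_pos: [0.4311, -0.2132, 0.0976]
ee_rot: [0.098, -0.099, 0.7, -0.7]
wrist_force: [-0.8, -0.1, -3.0]
opening: 0.0403
```

```bash
python3 -c "
from h import *
go(P['smallstand'],100)"
```

```text
t 3.5 tcp [ 431.1 -213.2   97.6] jawyaw -74.0 ydir [-0.001  0.    -1.   ] q [-0.46 -0.08 -0.27  1.39 -0.    2.4 ] F [-0.8 -0.1 -3. ] open 40.3
 spin 0 alt 0 then tool shift (after spin) [ -80.9   -2.3 -202.8]
```

Weight reading −3 N fits the 0.25 kg ring.

Call:
send_rows(
  steps=[
    {"x":-10,"y":0,"z":-25,"spin":0,"claw":-1},
    {"x":-16,"y":0,"z":-40,"spin":0,"claw":-1},
    {"x":-16,"y":0,"z":-40,"spin":0,"claw":-1},
    {"x":-16,"y":0,"z":-40,"spin":0,"claw":-1},
    {"x":-14,"y":0,"z":-36,"spin":0,"claw":-1},
    {"x":-9,"y":0,"z":-22,"spin":0,"claw":-1},
    {"x":0,"y":0,"z":0,"spin":0,"claw":-1},
    {"x":0,"y":0,"z":0,"spin":0,"claw":-1},
    {"x":0,"y":0,"z":0,"spin":0,"claw":-1},
  ],
)

```text
t: 4.62
tool_pos: [0.453, 0.0034, 0.0981]
ee_rot: [-0.098, 0.099, -0.7, 0.7]
wrist_force: [0.2, 0.1, -2.6]
opening: 0.0404
```

```bash
python3 -c "
from h import *
go(P['smallstand'],21)
c=capture('side');cv2.imwrite('pics/s2.png',cv2.resize(c['image'][140:260,250:400,::-1],None,fx=4,fy=4))"
```

```text
t 4.62 tcp [453.    3.4  98.1] jawyaw -74.0 ydir [-0.001 -0.    -1.   ] q [ 0.01 -0.15 -0.33  1.39 -0.    2.87] F [ 0.2  0.1 -2.6] open 40.4
 spin 0 alt 0 then tool shift (after spin) [-0.1 77.1 -0.7]
```

View pics/s2.png

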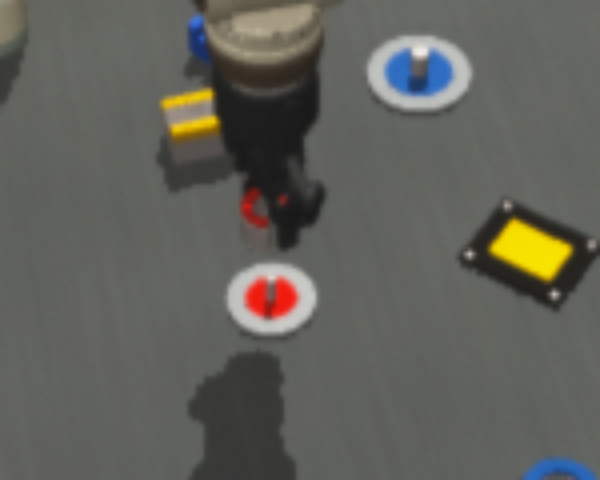

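The ring hangs level with the stand below it (crop (270,298)). Lowering it.

Call:
send_rows(
  steps=[
    {"x":0,"y":25,"z":0,"spin":0,"claw":-1},
    {"x":0,"y":18,"z":0,"spin":0,"claw":-1},
    {"x":0,"y":12,"z":0,"spin":0,"claw":-1},
    {"x":0,"y":10,"z":0,"spin":0,"claw":-1},
    {"x":0,"y":6,"z":0,"spin":0,"claw":-1},
    {"x":0,"y":5,"z":0,"spin":0,"claw":-1},
    {"x":0,"y":0,"z":0,"spin":0,"claw":-1},
    {"x":0,"y":0,"z":0,"spin":0,"claw":-1},
  ],
)

```text
t: 5.68
tool_pos: [0.4534, 0.0041, 0.0229]
ee_rot: [-0.099, 0.098, -0.7, 0.7]
wrist_force: [-0.6, -0.5, -3.2]
opening: 0.0407
```

Call:
send_rows(
  steps=[
    {"x":0,"y":2,"z":0,"spin":0,"claw":-1},
    {"x":0,"y":0,"z":0,"spin":0,"claw":-1},
    {"x":0,"y":0,"z":0,"spin":0,"claw":-1},
  ],
)

```text
t: 6.05
tool_pos: [0.4533, 0.0041, 0.0206]
ee_rot: [-0.099, 0.099, -0.7, 0.7]
wrist_force: [-0.2, 0.5, -3.0]
opening: 0.0403
```

Call:
send_rows(
  steps=[
    {"x":0,"y":1,"z":0,"spin":0,"claw":-1},
    {"x":0,"y":0,"z":0,"spin":0,"claw":0.2},
    {"x":0,"y":0,"z":0,"spin":0,"claw":0.6},
    {"x":0,"y":0,"z":0,"spin":0,"claw":0.6},
    {"x":0,"y":0,"z":0,"spin":0,"claw":0.6},
    {"x":0,"y":-15,"z":0,"spin":0,"claw":0.6},
    {"x":0,"y":-35,"z":0,"spin":0,"claw":0.8},
    {"x":0,"y":-45,"z":0,"spin":0,"claw":1},
    {"x":0,"y":0,"z":0,"spin":0,"claw":1},
    {"x":0,"y":0,"z":0,"spin":0,"claw":1},
  ],
)

```text
t: 7.3
tool_pos: [0.4533, 0.0041, 0.1149]
ee_rot: [-0.099, 0.098, -0.7, 0.7]
wrist_force: [-0.6, 0.7, -0.6]
opening: 0.0856
```

```bash
python3 -c "
from h import *
go(P['bigroller'],130)
c=capture('side');cv2.imwrite('pics/s3.png',cv2.resize(c['image'][140:260,250:400,::-1],None,fx=4,fy=4))
print(find(c,'red',(317,208),.039,16))"
```

```text
t 7.3 tcp [453.3   4.1 114.9] jawyaw -74.0 ydir [ 0.001  0.    -1.   ] q [ 0.01 -0.16 -0.3   1.43  0.    2.87] F [-0.6  0.7 -0.6] open 85.6
 spin 0 alt 0 then tool shift (after spin) [-91.  -15.  277.9]
{'n': 81, 'rect': (450.5, -4.0), 'size': (52.3, 37.6), 'ang': 78.3, 'cen': array([451.9,   3.6])}
```

View pics/s3.png

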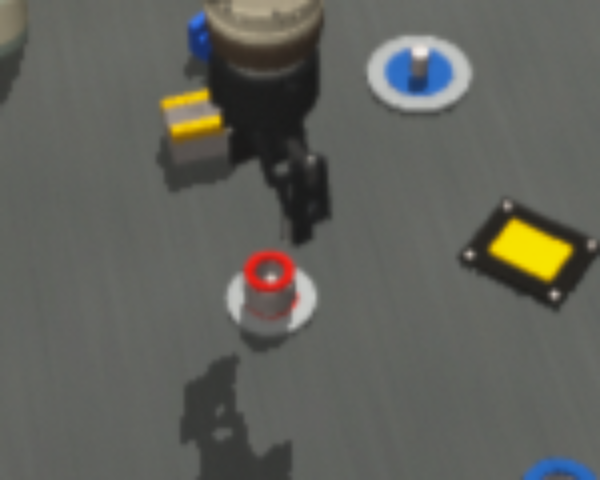

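The red ring is on its stand at crop (270,272), upright and flat, with the post inside the bore. Now the big roller.

Call:
send_rows(
  steps=[
    {"x":-13,"y":0,"z":40,"spin":0,"claw":1},
    {"x":-13,"y":0,"z":40,"spin":0,"claw":1},
    {"x":-13,"y":0,"z":40,"spin":0,"claw":1},
    {"x":-13,"y":0,"z":40,"spin":0,"claw":1},
    {"x":-13,"y":0,"z":40,"spin":0,"claw":1},
    {"x":-13,"y":0,"z":40,"spin":0,"claw":1},
    {"x":-13,"y":0,"z":38,"spin":0,"claw":1},
    {"x":0,"y":0,"z":0,"spin":0,"claw":1},
    {"x":0,"y":0,"z":0,"spin":0,"claw":1},
  ],
)

```text
t: 8.48
tool_pos: [0.6167, -0.2375, 0.1133]
ee_rot: [0.098, -0.099, 0.701, -0.7]
wrist_force: [0.0, 0.4, 1.1]
opening: 0.0857
```

```bash
python3 -c "
from h import *
go(P['bigroller'],14)"
```

```text
t 8.47 tcp [ 616.7 -237.5  113.3] jawyaw -74.0 ydir [-0.002  0.001 -1.   ] q [-0.37  0.35  0.24  1.46  0.    2.49] F [0.  0.4 1.1] open 85.7
 spin 0 alt 0 then tool shift (after spin) [-0.8 99.3  0.6]
```

Call:
send_rows(
  steps=[
    {"x":-1,"y":30,"z":0,"spin":0,"claw":1},
    {"x":0,"y":30,"z":0,"spin":0,"claw":1},
    {"x":0,"y":24,"z":0,"spin":0,"claw":1},
    {"x":0,"y":15,"z":0,"spin":0,"claw":1},
    {"x":0,"y":0,"z":0,"spin":0,"claw":1},
    {"x":0,"y":0,"z":0,"spin":0,"claw":0.3},
    {"x":0,"y":0,"z":0,"spin":0,"claw":-1},
    {"x":0,"y":0,"z":0,"spin":0,"claw":-1},
    {"x":0,"y":0,"z":0,"spin":0,"claw":-1},
    {"x":0,"y":0,"z":0,"spin":0,"claw":-1},
    {"x":0,"y":0,"z":0,"spin":0,"claw":-1},
  ],
)

```text
t: 9.85
tool_pos: [0.6192, -0.2378, 0.0176]
ee_rot: [-0.099, 0.098, -0.7, 0.701]
wrist_force: [-2.0, 2.0, 5.8]
opening: 0.0571
```

Call:
send_rows(
  steps=[
    {"x":0,"y":-20,"z":0,"spin":0,"claw":-1},
    {"x":0,"y":-35,"z":0,"spin":0,"claw":-1},
    {"x":0,"y":-35,"z":0,"spin":0,"claw":-1},
    {"x":0,"y":0,"z":0,"spin":0,"claw":-1},
    {"x":0,"y":0,"z":0,"spin":0,"claw":-1},
  ],
)

```text
t: 10.48
tool_pos: [0.618, -0.2375, 0.1043]
ee_rot: [0.098, -0.099, 0.7, -0.7]
wrist_force: [0.9, -0.7, -6.0]
opening: 0.0572
```

```bash
python3 -c "
from h import *
go(P['bigstand'],104,-16)
c=capture('side');cv2.imwrite('pics/s4.png',cv2.resize(c['image'][180:320,310:490,::-1],None,fx=4,fy=4))"
```

```text
t 10.47 tcp [ 618.  -237.5  104.3] jawyaw -74.0 ydir [-0.001  0.001 -1.   ] q [-0.37  0.35  0.22  1.45 -0.    2.49] F [ 0.9 -0.7 -6. ] open 57.2
 spin -58.0 alt 122.0 then tool shift (after spin) [-445.4    0.5 -116.8]
```

View pics/s4.png

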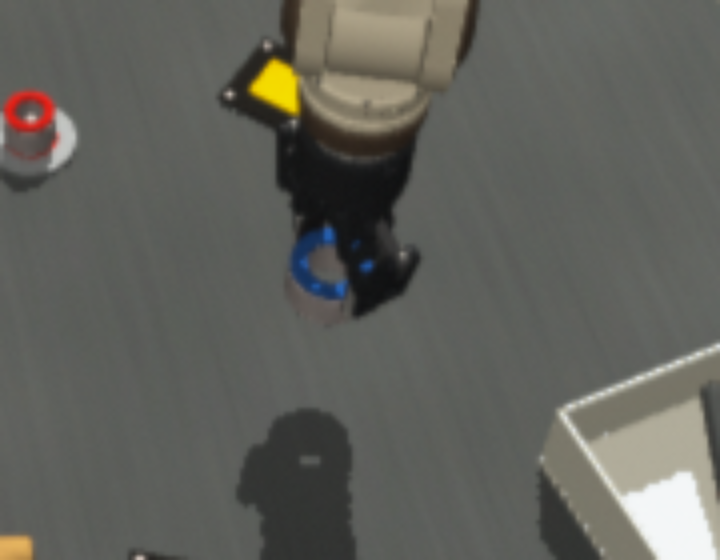

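Blue ring held level (crop (320,262)). Turning, then carrying to its stand.

Call:
send_rows(
  steps=[
    {"x":0,"y":0,"z":0,"spin":-7,"claw":-1},
    {"x":0,"y":0,"z":0,"spin":-10,"claw":-1},
    {"x":0,"y":0,"z":0,"spin":-10,"claw":-1},
    {"x":0,"y":0,"z":0,"spin":-10,"claw":-1},
    {"x":0,"y":0,"z":0,"spin":-3,"claw":-1},
    {"x":0,"y":0,"z":0,"spin":0,"claw":-1},
  ],
)

```text
t: 11.28
tool_pos: [0.6177, -0.2374, 0.1036]
ee_rot: [0.331, -0.333, 0.625, -0.624]
wrist_force: [0.1, 0.1, -6.1]
opening: 0.0569
```

```bash
python3 -c "
from h import *
go(P['bigstand'],104)"
```

```text
t 11.28 tcp [ 617.7 -237.4  103.6] jawyaw -34.0 ydir [-0.003  0.001 -1.   ] q [-0.37  0.35  0.22  1.45 -0.    1.8 ] F [ 0.1  0.1 -6.1] open 56.9
 spin 0 alt 0 then tool shift (after spin) [-3.876e+02  1.000e-01 -2.483e+02]
```

Call:
send_rows(
  steps=[
    {"x":-21,"y":0,"z":-14,"spin":0,"claw":-1},
    {"x":-36,"y":0,"z":-23,"spin":0,"claw":-1},
    {"x":-42,"y":0,"z":-27,"spin":0,"claw":-1},
    {"x":-42,"y":0,"z":-27,"spin":0,"claw":-1},
    {"x":-42,"y":0,"z":-27,"spin":0,"claw":-1},
    {"x":-42,"y":0,"z":-27,"spin":0,"claw":-1},
    {"x":-42,"y":0,"z":-27,"spin":0,"claw":-1},
    {"x":-42,"y":0,"z":-27,"spin":0,"claw":-1},
    {"x":-36,"y":0,"z":-23,"spin":0,"claw":-1},
    {"x":-28,"y":0,"z":-17,"spin":0,"claw":-1},
    {"x":-15,"y":0,"z":-9,"spin":0,"claw":-1},
    {"x":0,"y":0,"z":0,"spin":0,"claw":-1},
  ],
)

```text
t: 12.78
tool_pos: [0.6289, 0.2239, 0.105]
ee_rot: [0.332, -0.333, 0.624, -0.624]
wrist_force: [-0.1, -1.4, -5.2]
opening: 0.0572
```

Call:
send_rows(
  steps=[
    {"x":0,"y":0,"z":0,"spin":0,"claw":-1},
    {"x":0,"y":0,"z":0,"spin":0,"claw":-1},
  ],
)

```text
t: 13.02
tool_pos: [0.6296, 0.2216, 0.1056]
ee_rot: [-0.332, 0.332, -0.624, 0.625]
wrist_force: [-0.1, -0.3, -5.8]
opening: 0.0571
```

```bash
python3 -c "
from h import *
go(P['bigstand'],22.6)
c=capture('side');cv2.imwrite('pics/s5.png',cv2.resize(c['image'][80:200,280:430,::-1],None,fx=4,fy=4))"
```

```text
t 13.03 tcp [629.6 221.6 105.6] jawyaw -34.0 ydir [-0. -0. -1.] q [ 0.34  0.36  0.24  1.45 -0.    2.5 ] F [-0.1 -0.3 -5.8] open 57.1
 spin 0 alt 0 then tool shift (after spin) [-0.4 83.  -1.5]
```

View pics/s5.png

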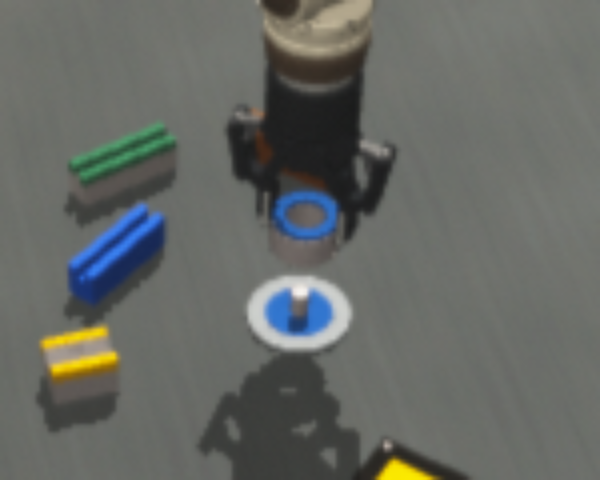

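The ring hangs level above its stand (stand at crop (300,312)). Lowering.

Call:
send_rows(
  steps=[
    {"x":0,"y":20,"z":-1,"spin":0,"claw":-1},
    {"x":0,"y":20,"z":-1,"spin":0,"claw":-1},
    {"x":0,"y":16,"z":0,"spin":0,"claw":-1},
    {"x":0,"y":12,"z":0,"spin":0,"claw":-1},
    {"x":0,"y":8,"z":0,"spin":0,"claw":-1},
    {"x":0,"y":4,"z":0,"spin":0,"claw":-1},
    {"x":0,"y":0,"z":0,"spin":0,"claw":-1},
    {"x":0,"y":0,"z":0,"spin":0,"claw":-1},
  ],
)

```text
t: 14.08
tool_pos: [0.6282, 0.2239, 0.0262]
ee_rot: [-0.332, 0.332, -0.624, 0.624]
wrist_force: [1.4, -0.4, -5.5]
opening: 0.0572
```

Call:
send_rows(
  steps=[
    {"x":0,"y":3,"z":0,"spin":0,"claw":-1},
    {"x":0,"y":0,"z":0,"spin":0,"claw":-1},
    {"x":0,"y":0,"z":0,"spin":0,"claw":-1},
  ],
)

```text
t: 14.45
tool_pos: [0.628, 0.2239, 0.0227]
ee_rot: [-0.332, 0.332, -0.624, 0.624]
wrist_force: [0.6, 0.5, -4.0]
opening: 0.0571
```

Call:
send_rows(
  steps=[
    {"x":0,"y":0.5,"z":0,"spin":0,"claw":-1},
    {"x":0,"y":0,"z":0,"spin":0,"claw":0.6},
    {"x":0,"y":0,"z":0,"spin":0,"claw":1},
    {"x":0,"y":0,"z":0,"spin":0,"claw":1},
    {"x":0,"y":0,"z":0,"spin":0,"claw":1},
    {"x":0,"y":-15,"z":0,"spin":0,"claw":1},
    {"x":0,"y":-35,"z":0,"spin":0,"claw":1},
    {"x":0,"y":-45,"z":0,"spin":0,"claw":1},
    {"x":0,"y":0,"z":0,"spin":-10,"claw":1},
    {"x":0,"y":0,"z":0,"spin":-10,"claw":1},
    {"x":0,"y":0,"z":0,"spin":-10,"claw":1},
    {"x":0,"y":0,"z":0,"spin":-10,"claw":1},
  ],
)

```text
t: 15.95
tool_pos: [0.628, 0.2239, 0.1184]
ee_rot: [0.527, -0.527, 0.471, -0.472]
wrist_force: [-0.2, 0.6, -0.1]
opening: 0.0856
```

Call:
send_rows(
  steps=[
    {"x":0,"y":0,"z":0,"spin":-10,"claw":1},
    {"x":0,"y":0,"z":0,"spin":-10,"claw":1},
    {"x":0,"y":0,"z":0,"spin":-10,"claw":1},
    {"x":0,"y":0,"z":0,"spin":-10,"claw":1},
    {"x":0,"y":0,"z":0,"spin":-10,"claw":1},
    {"x":0,"y":0,"z":0,"spin":-10,"claw":1},
    {"x":0,"y":0,"z":0,"spin":-10,"claw":1},
    {"x":0,"y":0,"z":0,"spin":-10,"claw":1},
    {"x":0,"y":0,"z":0,"spin":-9,"claw":1},
    {"x":0,"y":0,"z":0,"spin":0,"claw":1},
    {"x":0,"y":0,"z":0,"spin":0,"claw":1},
  ],
)

```text
t: 17.32
tool_pos: [0.628, 0.2238, 0.1177]
ee_rot: [0.707, -0.706, -0.03, 0.03]
wrist_force: [0.1, -1.4, -0.1]
opening: 0.0853
```

```bash
python3 -c "
from h import *
go(P['vee'],115,95)
c=capture('side');cv2.imwrite('pics/s6.png',cv2.resize(c['image'][80:200,280:430,::-1],None,fx=4,fy=4))
print(find(c,'blue',(355,149),.039,16))
print(find(c,'yellow',(300,168),.038,14))"
```

```text
t 17.32 tcp [628.  223.8 117.7] jawyaw 94.8 ydir [ 0.001  0.    -1.   ] q [ 0.34  0.36  0.26  1.47 -0.    0.26] F [ 0.1 -1.4 -0.1] open 85.3
 spin -0.2 alt 179.8 then tool shift (after spin) [-202.     2.5  -22.8]
{'n': 106, 'rect': (627.3, 223.3), 'size': (54.8, 52.8), 'ang': 42.1, 'cen': array([627. , 222.4])}
{'n': 131, 'rect': (427.6, 183.8), 'size': (58.8, 53.1), 'ang': 6.5, 'cen': array([428.4, 180.7])}
```

View pics/s6.png

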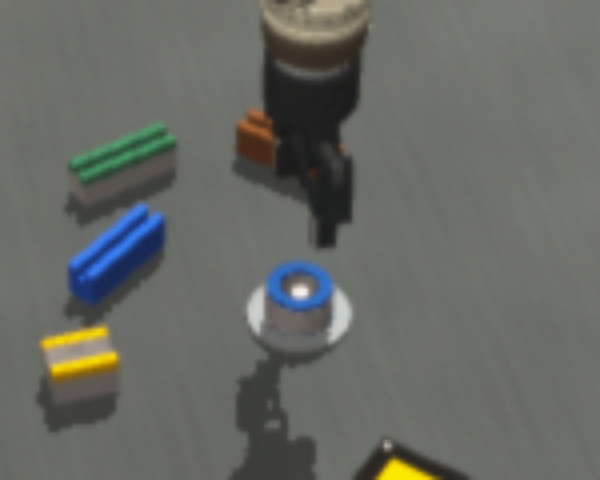

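The blue ring sits flat on its stand at crop (300,285), measured (627,223) against a stand at (628.5,223). Now the vee block.

Call:
send_rows(
  steps=[
    {"x":-34,"y":0,"z":-4,"spin":0,"claw":1},
    {"x":-42,"y":0,"z":-5,"spin":0,"claw":1},
    {"x":-42,"y":0,"z":-5,"spin":0,"claw":1},
    {"x":-42,"y":0,"z":-5,"spin":0,"claw":1},
    {"x":-42,"y":0,"z":-4,"spin":0,"claw":1},
    {"x":0,"y":30,"z":0,"spin":0,"claw":1},
    {"x":0,"y":25,"z":0,"spin":0,"claw":1},
    {"x":0,"y":0,"z":0,"spin":0,"claw":1},
    {"x":0,"y":0,"z":0,"spin":0,"claw":1},
  ],
)

```text
t: 18.5
tool_pos: [0.4291, 0.1834, 0.0631]
ee_rot: [0.707, -0.706, -0.031, 0.03]
wrist_force: [0.5, 0.6, 0.7]
opening: 0.0855
```

```bash
python3 -c "
from h import *
go(P['vee'],16,95)"
```

```text
t 18.5 tcp [429.1 183.4  63.1] jawyaw 95.0 ydir [ 0.001  0.    -1.   ] q [ 0.4  -0.11 -0.36  1.32  0.    0.32] F [0.5 0.6 0.7] open 85.5
 spin -0.0 alt 180.0 then tool shift (after spin) [-0.4 47.1  0.2]
```

Call:
send_rows(
  steps=[
    {"x":0,"y":25,"z":0,"spin":0,"claw":1},
    {"x":0,"y":15,"z":0,"spin":0,"claw":1},
    {"x":0,"y":7,"z":0,"spin":0,"claw":1},
    {"x":0,"y":0,"z":0,"spin":0,"claw":0.2},
    {"x":0,"y":0,"z":0,"spin":0,"claw":-1},
    {"x":0,"y":0,"z":0,"spin":0,"claw":-1},
    {"x":0,"y":0,"z":0,"spin":0,"claw":-1},
    {"x":0,"y":0,"z":0,"spin":0,"claw":-1},
    {"x":0,"y":0,"z":0,"spin":0,"claw":-1},
    {"x":0,"y":0,"z":0,"spin":0,"claw":-1},
    {"x":0,"y":0,"z":0,"spin":0,"claw":-1},
  ],
)

```text
t: 19.88
tool_pos: [0.4293, 0.1836, 0.0161]
ee_rot: [0.707, -0.706, -0.032, 0.03]
wrist_force: [-0.2, 1.8, 5.9]
opening: 0.0396
```

Call:
send_rows(
  steps=[
    {"x":0,"y":-20,"z":0,"spin":0,"claw":-1},
    {"x":0,"y":-35,"z":0,"spin":0,"claw":-1},
    {"x":0,"y":-35,"z":0,"spin":0,"claw":-1},
    {"x":0,"y":0,"z":0,"spin":0,"claw":-1},
    {"x":0,"y":0,"z":0,"spin":0,"claw":-1},
  ],
)

```text
t: 20.5
tool_pos: [0.4281, 0.1829, 0.1036]
ee_rot: [-0.706, 0.707, 0.03, -0.032]
wrist_force: [-0.1, -0.7, -4.4]
opening: 0.0393
```

```bash
python3 -c "
from h import *
go(P['veepad'],107,43.8)
c=capture('side');cv2.imwrite('pics/s7.png',cv2.resize(c['image'][100:220,230:380,::-1],None,fx=4,fy=4))"
```

```text
t 20.5 tcp [428.1 182.9 103.6] jawyaw 95.0 ydir [-0.002 -0.001 -1.   ] q [ 0.4  -0.12 -0.29  1.4  -0.    0.32] F [-0.1 -0.7 -4.4] open 39.3
 spin 51.2 alt -128.8 then tool shift (after spin) [292.3  -3.7  52.7]
```

View pics/s7.png

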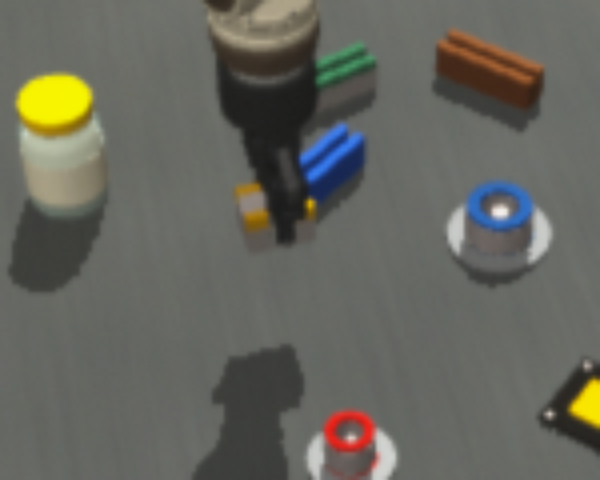

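The vee block is held level (crop (275,215)), nothing else disturbed. Turning 51° and carrying.

Call:
send_rows(
  steps=[
    {"x":0,"y":0,"z":0,"spin":6,"claw":-1},
    {"x":0,"y":0,"z":0,"spin":10,"claw":-1},
    {"x":0,"y":0,"z":0,"spin":10,"claw":-1},
    {"x":0,"y":0,"z":0,"spin":10,"claw":-1},
    {"x":0,"y":0,"z":0,"spin":10,"claw":-1},
    {"x":0,"y":0,"z":0,"spin":5,"claw":-1},
    {"x":30,"y":0,"z":5,"spin":0,"claw":-1},
    {"x":45,"y":0,"z":8,"spin":0,"claw":-1},
    {"x":50,"y":0,"z":9,"spin":0,"claw":-1},
    {"x":50,"y":0,"z":9,"spin":0,"claw":-1},
    {"x":50,"y":0,"z":9,"spin":0,"claw":-1},
    {"x":40,"y":0,"z":8,"spin":0,"claw":-1},
  ],
)

```text
t: 22.05
tool_pos: [0.6479, 0.0245, 0.1026]
ee_rot: [-0.65, 0.651, -0.277, 0.275]
wrist_force: [1.1, 0.9, -3.4]
opening: 0.0393
```

Call:
send_rows(
  steps=[
    {"x":20,"y":0,"z":4,"spin":0,"claw":-1},
    {"x":7,"y":0,"z":1,"spin":0,"claw":-1},
    {"x":0,"y":0,"z":0,"spin":0,"claw":-1},
    {"x":0,"y":0,"z":0,"spin":0,"claw":-1},
    {"x":0,"y":0,"z":0,"spin":0,"claw":-1},
  ],
)

```text
t: 22.68
tool_pos: [0.6693, 0.0107, 0.1053]
ee_rot: [0.651, -0.651, 0.276, -0.276]
wrist_force: [1.1, 1.1, -4.8]
opening: 0.0393
```

```bash
python3 -c "
from h import *
go(P['veepad'],21,43.8)
c=capture('side');cv2.imwrite('pics/s8.png',cv2.resize(c['image'][120:240,310:460,::-1],None,fx=4,fy=4))"
```

```text
t 22.68 tcp [669.3  10.7 105.3] jawyaw 44.1 ydir [ 0.  0. -1.] q [0.02 0.36 0.25 1.45 0.   0.82] F [ 1.1  1.1 -4.8] open 39.3
 spin 0.3 alt -179.7 then tool shift (after spin) [ 1.1 84.3 -2.1]
```

View pics/s8.png

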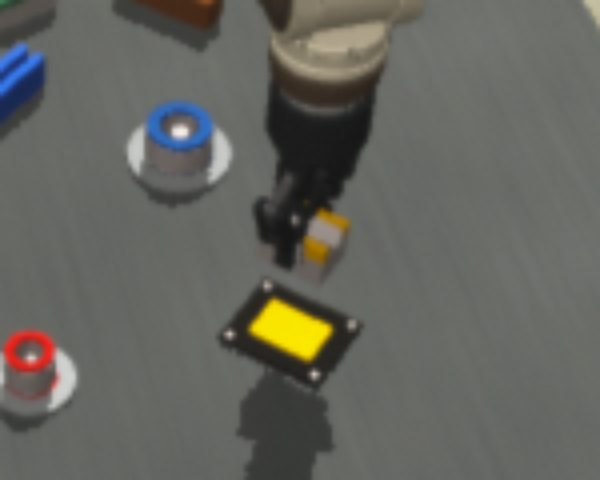

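Call:
send_rows(
  steps=[
    {"x":1,"y":22,"z":-1,"spin":0,"claw":-1},
    {"x":0,"y":20,"z":-1,"spin":0,"claw":-1},
    {"x":0,"y":16,"z":0,"spin":0,"claw":-1},
    {"x":0,"y":12,"z":0,"spin":0,"claw":-1},
    {"x":0,"y":8,"z":0,"spin":0,"claw":-1},
    {"x":0,"y":4,"z":0,"spin":0,"claw":-1},
    {"x":0,"y":0,"z":0,"spin":0,"claw":-1},
    {"x":0,"y":0,"z":0,"spin":0,"claw":-1},
  ],
)

```text
t: 23.72
tool_pos: [0.6693, 0.008, 0.0237]
ee_rot: [0.651, -0.651, 0.276, -0.276]
wrist_force: [0.7, -0.1, -5.3]
opening: 0.0385
```

Call:
send_rows(
  steps=[
    {"x":0,"y":2,"z":0,"spin":0,"claw":-1},
    {"x":0,"y":0,"z":0,"spin":0,"claw":-1},
    {"x":0,"y":0,"z":0,"spin":0,"claw":-1},
  ],
)

```text
t: 24.1
tool_pos: [0.6691, 0.008, 0.0212]
ee_rot: [0.651, -0.651, 0.276, -0.276]
wrist_force: [1.0, -0.4, -4.0]
opening: 0.0393
```

Call:
send_rows(
  steps=[
    {"x":0,"y":0.5,"z":0,"spin":0,"claw":-1},
    {"x":0,"y":0,"z":0,"spin":0,"claw":0.3},
    {"x":0,"y":0,"z":0,"spin":0,"claw":0.7},
    {"x":0,"y":0,"z":0,"spin":0,"claw":0.7},
    {"x":0,"y":0,"z":0,"spin":0,"claw":0.7},
    {"x":0,"y":-15,"z":0,"spin":0,"claw":0.7},
    {"x":0,"y":-40,"z":0,"spin":0,"claw":0.7},
    {"x":0,"y":-50,"z":0,"spin":0,"claw":0.5},
    {"x":0,"y":0,"z":0,"spin":-10,"claw":0.5},
    {"x":0,"y":0,"z":0,"spin":-10,"claw":0.5},
    {"x":0,"y":0,"z":0,"spin":-10,"claw":0.5},
    {"x":0,"y":0,"z":0,"spin":-10,"claw":0.5},
  ],
)

```text
t: 25.6
tool_pos: [0.6691, 0.008, 0.1269]
ee_rot: [0.706, -0.706, 0.034, -0.035]
wrist_force: [-0.0, 0.4, -0.0]
opening: 0.0638
```

Call:
send_rows(
  steps=[
    {"x":0,"y":0,"z":0,"spin":-10,"claw":0.5},
    {"x":0,"y":0,"z":0,"spin":-10,"claw":0.5},
    {"x":0,"y":0,"z":0,"spin":-7,"claw":0.5},
    {"x":0,"y":0,"z":0,"spin":0,"claw":0.5},
    {"x":0,"y":0,"z":0,"spin":0,"claw":0.5},
  ],
)

```text
t: 26.22
tool_pos: [0.6691, 0.008, 0.1262]
ee_rot: [-0.695, 0.695, 0.128, -0.128]
wrist_force: [-0.6, -0.0, 0.0]
opening: 0.0639
```

```bash
python3 -c "
from h import *
go(P['die'],120,110.9)
c=capture('side');cv2.imwrite('pics/s9.png',cv2.resize(c['image'][120:240,310:460,::-1],None,fx=4,fy=4))
print(find(c,'green',(310,119),.034,20))"
```

```text
t 26.23 tcp [669.1   8.  126.2] jawyaw 110.9 ydir [ 0.001  0.    -1.   ] q [ 0.01  0.36  0.28  1.49  0.   -0.35] F [-0.6 -0.   0. ] open 63.9
 spin -0.0 alt 180.0 then tool shift (after spin) [  3.9   6.1 451.5]
{'n': 188, 'rect': (510.7, 431.8), 'size': (102.7, 37.6), 'ang': 21.0, 'cen': array([511.1, 431.7])}
```

View pics/s9.png

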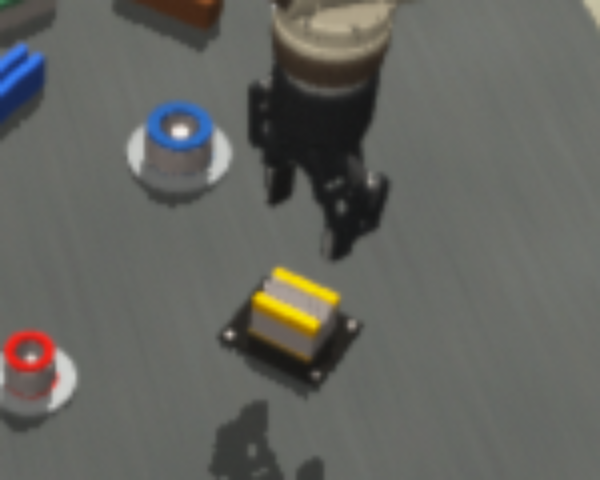

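The vee block sits on the pad at crop (297,315), aligned. On to the green bar, which has not moved.

Call:
send_rows(
  steps=[
    {"x":0,"y":0,"z":25,"spin":0,"claw":0.5},
    {"x":0,"y":0,"z":45,"spin":0,"claw":0.5},
    {"x":1,"y":0,"z":50,"spin":0,"claw":0.5},
    {"x":1,"y":0,"z":50,"spin":0,"claw":0.5},
    {"x":1,"y":0,"z":50,"spin":0,"claw":0.5},
    {"x":1,"y":0,"z":50,"spin":0,"claw":0.5},
    {"x":0,"y":0,"z":50,"spin":0,"claw":0.5},
    {"x":0,"y":0,"z":50,"spin":0,"claw":0.5},
    {"x":0,"y":0,"z":45,"spin":0,"claw":0.5},
    {"x":0,"y":0,"z":36,"spin":0,"claw":0.5},
    {"x":0,"y":0,"z":0,"spin":0,"claw":0.5},
    {"x":0,"y":0,"z":0,"spin":0,"claw":0.5},
  ],
)

```text
t: 27.78
tool_pos: [0.5102, 0.4305, 0.1256]
ee_rot: [-0.695, 0.695, 0.129, -0.129]
wrist_force: [0.2, -0.3, 0.3]
opening: 0.064
```

```bash
python3 -c "
from h import *
go(P['die'],14.5,110.9)"
```

```text
t 27.77 tcp [510.2 430.5 125.6] jawyaw 111.0 ydir [-0. -0. -1.] q [ 0.7   0.36  0.28  1.49 -0.    0.33] F [ 0.2 -0.3  0.3] open 64.0
 spin 0.1 alt -179.9 then tool shift (after spin) [1.700e+00 1.111e+02 1.000e-01]
```

Call:
send_rows(
  steps=[
    {"x":2,"y":25,"z":0,"spin":0,"claw":0.5},
    {"x":0,"y":30,"z":0,"spin":0,"claw":0.5},
    {"x":0,"y":25,"z":0,"spin":0,"claw":0.5},
    {"x":0,"y":18,"z":0,"spin":0,"claw":0.5},
    {"x":0,"y":12,"z":0,"spin":0,"claw":0.5},
    {"x":0,"y":0,"z":0,"spin":0,"claw":0.5},
    {"x":0,"y":0,"z":0,"spin":0,"claw":-0.2},
    {"x":0,"y":0,"z":0,"spin":0,"claw":-1},
    {"x":0,"y":0,"z":0,"spin":0,"claw":-1},
    {"x":0,"y":0,"z":0,"spin":0,"claw":-1},
    {"x":0,"y":0,"z":0,"spin":0,"claw":-1},
    {"x":0,"y":0,"z":0,"spin":0,"claw":-1},
  ],
)

```text
t: 29.28
tool_pos: [0.5132, 0.4317, 0.0169]
ee_rot: [0.696, -0.695, -0.13, 0.128]
wrist_force: [-0.5, 0.5, 5.5]
opening: 0.027
```

Call:
send_rows(
  steps=[
    {"x":0,"y":0,"z":0,"spin":0,"claw":-1},
    {"x":0,"y":-20,"z":0,"spin":0,"claw":-1},
    {"x":0,"y":-40,"z":0,"spin":0,"claw":-1},
    {"x":0,"y":-45,"z":0,"spin":0,"claw":-1},
    {"x":0,"y":0,"z":0,"spin":0,"claw":-1},
    {"x":0,"y":0,"z":0,"spin":0,"claw":-1},
  ],
)

```text
t: 30.02
tool_pos: [0.5124, 0.4307, 0.1195]
ee_rot: [-0.695, 0.696, 0.129, -0.13]
wrist_force: [0.1, -0.2, -6.6]
opening: 0.0269
```

```bash
python3 -c "
from h import *
go(P['barpad'],120,66.8)
c=capture('side');cv2.imwrite('pics/s10.png',cv2.resize(c['image'][50:190,220:400,::-1],None,fx=4,fy=4))"
```

```text
t 30.02 tcp [512.4 430.7 119.5] jawyaw 111.0 ydir [-0.001 -0.001 -1.   ] q [ 0.7   0.37  0.27  1.48 -0.    0.33] F [ 0.1 -0.2 -6.6] open 26.9
 spin 44.2 alt -135.8 then tool shift (after spin) [ 3.225e+02  4.000e-01 -7.828e+02]
```

View pics/s10.png

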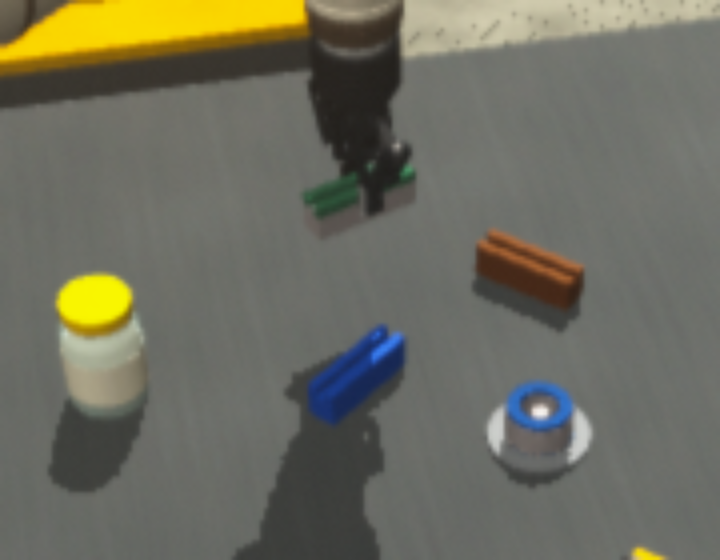

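The green bar is held level (crop (360,195)), and the look-alikes are untouched. Turning 44° and carrying across at about 100 mm clearance.

Call:
send_rows(
  steps=[
    {"x":0,"y":0,"z":0,"spin":6,"claw":-1},
    {"x":0,"y":0,"z":0,"spin":10,"claw":-1},
    {"x":0,"y":0,"z":0,"spin":10,"claw":-1},
    {"x":0,"y":0,"z":0,"spin":10,"claw":-1},
    {"x":0,"y":0,"z":0,"spin":8,"claw":-1},
    {"x":8,"y":0,"z":-20,"spin":0,"claw":-1},
    {"x":16,"y":0,"z":-38,"spin":0,"claw":-1},
    {"x":19,"y":0,"z":-46,"spin":0,"claw":-1},
    {"x":19,"y":0,"z":-46,"spin":0,"claw":-1},
    {"x":19,"y":0,"z":-46,"spin":0,"claw":-1},
    {"x":19,"y":0,"z":-46,"spin":0,"claw":-1},
    {"x":19,"y":0,"z":-46,"spin":0,"claw":-1},
  ],
)

```text
t: 31.58
tool_pos: [0.5087, 0.1177, 0.1187]
ee_rot: [-0.693, 0.693, -0.142, 0.14]
wrist_force: [0.7, -0.0, -6.0]
opening: 0.0268
```

Call:
send_rows(
  steps=[
    {"x":19,"y":0,"z":-46,"spin":0,"claw":-1},
    {"x":19,"y":0,"z":-46,"spin":0,"claw":-1},
    {"x":19,"y":0,"z":-46,"spin":0,"claw":-1},
    {"x":19,"y":0,"z":-46,"spin":0,"claw":-1},
    {"x":19,"y":0,"z":-46,"spin":0,"claw":-1},
    {"x":19,"y":0,"z":-46,"spin":0,"claw":-1},
    {"x":19,"y":0,"z":-46,"spin":0,"claw":-1},
    {"x":19,"y":0,"z":-46,"spin":0,"claw":-1},
    {"x":18,"y":0,"z":-42,"spin":0,"claw":-1},
    {"x":12,"y":0,"z":-30,"spin":0,"claw":-1},
    {"x":0,"y":0,"z":0,"spin":0,"claw":-1},
    {"x":0,"y":0,"z":0,"spin":0,"claw":-1},
  ],
)

```text
t: 33.08
tool_pos: [0.5051, -0.356, 0.1189]
ee_rot: [0.693, -0.692, 0.142, -0.14]
wrist_force: [0.5, -0.4, -5.7]
opening: 0.0269
```

```bash
python3 -c "
from h import *
go(P['barpad'],21.9,66.8)"
```

```text
t 33.08 tcp [ 505.1 -356.   118.9] jawyaw 67.0 ydir [-0.002  0.002 -1.   ] q [-0.61  0.24  0.12  1.45  0.   -0.21] F [ 0.5 -0.4 -5.7] open 26.9
 spin 0.2 alt -179.8 then tool shift (after spin) [ 19.5  96.9 -56.9]
```

Call:
send_rows(
  steps=[
    {"x":8,"y":0,"z":-25,"spin":0,"claw":-1},
    {"x":8,"y":0,"z":-22,"spin":0,"claw":-1},
    {"x":3.5,"y":0,"z":-10,"spin":0,"claw":-1},
    {"x":0,"y":25,"z":0,"spin":0,"claw":-1},
    {"x":0,"y":25,"z":0,"spin":0,"claw":-1},
    {"x":0,"y":0,"z":0,"spin":0,"claw":-1},
    {"x":0,"y":0,"z":0,"spin":0,"claw":-1},
  ],
)

```text
t: 33.95
tool_pos: [0.5019, -0.4164, 0.0717]
ee_rot: [-0.693, 0.693, -0.14, 0.141]
wrist_force: [-0.0, -0.7, -5.6]
opening: 0.0267
```

```bash
python3 -c "
from h import *
go(P['barpad'],21.9,66.8)
c=capture('side');cv2.imwrite('pics/s11.png',cv2.resize(c['image'][240:400,270:470,::-1],None,fx=4,fy=4,interpolation=cv2.INTER_CUBIC)[:600])"
```

```text
t 33.95 tcp [ 501.9 -416.4   71.7] jawyaw 67.1 ydir [ 0.001 -0.    -1.   ] q [-0.69  0.33  0.14  1.38  0.   -0.29] F [-0.  -0.7 -5.6] open 26.7
 spin 0.3 alt -179.7 then tool shift (after spin) [-1.7 49.8 -0. ]
```

View pics/s11.png

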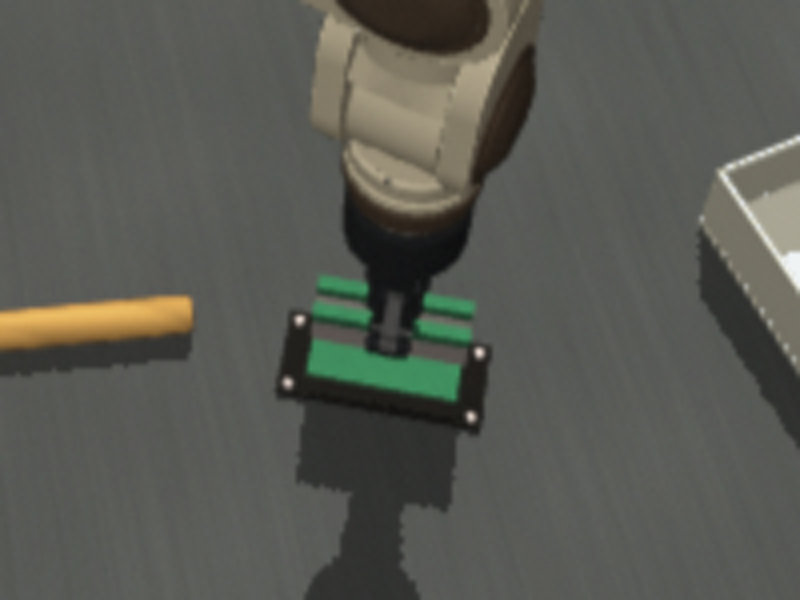

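The bar (crop (395,308)) lines up with the painted rectangle (crop (385,368)), and the hammer is clear. Lowering.

Call:
send_rows(
  steps=[
    {"x":-1,"y":18,"z":0,"spin":0,"claw":-1},
    {"x":0,"y":14,"z":0,"spin":0,"claw":-1},
    {"x":0,"y":9,"z":0,"spin":0,"claw":-1},
    {"x":0,"y":4,"z":0,"spin":0,"claw":-1},
    {"x":0,"y":0,"z":0,"spin":0,"claw":-1},
    {"x":0,"y":0,"z":0,"spin":0,"claw":-1},
  ],
)

```text
t: 34.75
tool_pos: [0.5008, -0.4166, 0.0261]
ee_rot: [-0.693, 0.693, -0.141, 0.141]
wrist_force: [0.6, -0.0, -5.5]
opening: 0.0271
```

Call:
send_rows(
  steps=[
    {"x":0,"y":3,"z":0,"spin":0,"claw":-1},
    {"x":0,"y":1,"z":0,"spin":0,"claw":-1},
    {"x":0,"y":0,"z":0,"spin":0,"claw":-1},
    {"x":0,"y":0,"z":0,"spin":0,"claw":-1},
  ],
)

```text
t: 35.25
tool_pos: [0.5006, -0.4164, 0.0219]
ee_rot: [-0.693, 0.693, -0.141, 0.141]
wrist_force: [-1.5, 0.9, -1.3]
opening: 0.0267
```

Call:
send_rows(
  steps=[
    {"x":0,"y":0,"z":0,"spin":0,"claw":0},
    {"x":0,"y":0,"z":0,"spin":0,"claw":0.5},
    {"x":0,"y":0,"z":0,"spin":0,"claw":0.5},
    {"x":0,"y":0,"z":0,"spin":0,"claw":0.5},
    {"x":0,"y":-15,"z":0,"spin":0,"claw":0.5},
    {"x":0,"y":-40,"z":0,"spin":0,"claw":0.5},
    {"x":0,"y":-55,"z":0,"spin":0,"claw":0.5},
    {"x":0,"y":-60,"z":0,"spin":0,"claw":0.5},
    {"x":0,"y":-30,"z":-40,"spin":0,"claw":0.5},
    {"x":0,"y":0,"z":-50,"spin":0,"claw":0.5},
    {"x":0,"y":0,"z":-50,"spin":0,"claw":0.5},
    {"x":0,"y":0,"z":0,"spin":0,"claw":0.5},
  ],
)

```text
t: 36.75
tool_pos: [0.4439, -0.548, 0.2216]
ee_rot: [-0.693, 0.693, -0.142, 0.142]
wrist_force: [-0.0, 0.5, -0.6]
opening: 0.064
```

```bash
python3 - <<'E'
from h import *
go(P['barpad'],200)
T=capture("top");S=capture("side")
cv2.imwrite('pics/top12.png',T['image'][:,:,::-1]);cv2.imwrite('pics/side12.png',S['image'][:,:,::-1])
for n,k,col,z,r in (("bigroller","bigstand","blue",.039,18),("smallroller","smallstand","red",.039,14),("vee","veepad","yellow",.043,18),("die","barpad","green",.039,24)):
    for nm,c in (("T",T),("S",S)):
        p=project(c,[P[k][0]/1e3,P[k][1]/1e3,z])[0]
        print(n,nm,P[k],find(c,col,p,z,r*(1 if nm=="T" else 1.2)))
E
```

```text
t 36.75 tcp [ 443.9 -548.   221.6] jawyaw 66.8 ydir [-0. -0. -1.] q [-0.89  0.49  0.64  1.72 -0.   -0.49] F [-0.   0.5 -0.6] open 64.0
 spin 0 alt 0 then tool shift (after spin) [-1.000e-01  2.150e+01  1.438e+02]
bigroller T (628.5, 222.8) {'n': 130, 'rect': (627.8, 221.7), 'size': (51.0, 47.8), 'ang': 43.6, 'cen': array([626.1, 219.7])}
bigroller S (628.5, 222.8) {'n': 106, 'rect': (626.4, 222.7), 'size': (56.7, 52.8), 'ang': 41.4, 'cen': array([626.7, 222.2])}
smallroller T (452.8, 4.1) {'n': 87, 'rect': (452.2, 2.7), 'size': (34.2, 32.7), 'ang': 61.9, 'cen': array([451.9,   2.5])}Traceback (most recent call last):
  File "<stdin>", line 8, in <module>
  File "h.py", line 20, in find
    P=plane(c,np.c_[xx[k],yy[k]],z)
  File "h.py", line 9, in plane
    o,d=ray(c,uv); s=(z-o[2])/d[:,2]; return (o+d*s[:,None])[:,:2]
        ~~~^^^^^^
  File "h.py", line 5, in ray
    p=cv2.undistortPoints(np.array(uv,float).reshape(-1,1,2),K,np.array(c["dist"])).reshape(-1,2)
      ~~~~~~~~~~~~~~~~~~~^^^^^^^^^^^^^^^^^^^^^^^^^^^^^^^^^^^^^^^^^^^^^^^^^^^^^^^^^^
cv2.error: OpenCV(4.12.0) /io/opencv/modules/calib3d/src/undistort.dispatch.cpp:347: error: (-215:Assertion failed) CV_IS_MAT(_src) && CV_IS_MAT(_dst) && (_src->rows == 1 || _src->cols == 1) && (_dst->rows == 1 || _dst->cols == 1) && _src->cols + _src->rows - 1 == _dst->rows + _dst->cols - 1 && (CV_MAT_TYPE(_src->type) == CV_32FC2 || CV_MAT_TYPE(_src->type) == CV_64FC2) && (CV_MAT_TYPE(_dst->type) == CV_32FC2 || CV_MAT_TYPE(_dst->type) == CV_64FC2) in function 'cvUndistortPointsInternal'
```

View pics/top12.png

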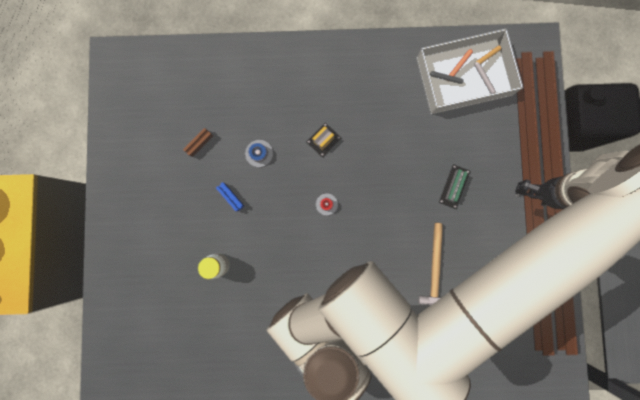

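View pics/side12.png

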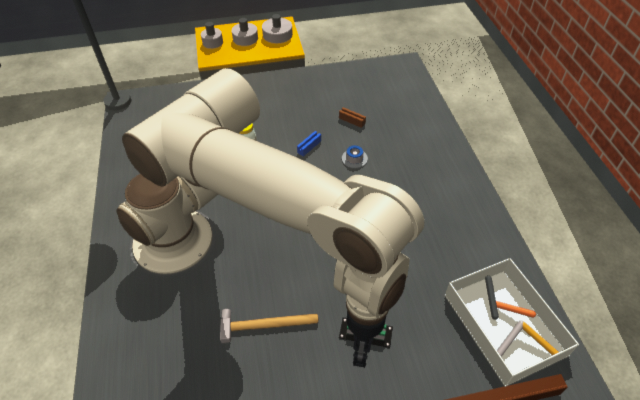

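Top shows all four on their places (rings (259,153) and (327,204), vee (323,139), bar (455,186)). The arm hides most from the side, so I move it away from the bench centre for a clean side check.

Call:
send_rows(
  steps=[
    {"x":-25,"y":0,"z":-8,"spin":0,"claw":0.5},
    {"x":-45,"y":0,"z":-10,"spin":0,"claw":0.5},
    {"x":-45,"y":0,"z":0,"spin":0,"claw":0.5},
    {"x":-45,"y":0,"z":0,"spin":0,"claw":0.5},
    {"x":-45,"y":0,"z":0,"spin":0,"claw":0.5},
    {"x":-45,"y":0,"z":0,"spin":0,"claw":0.5},
    {"x":-25,"y":0,"z":0,"spin":0,"claw":0.5},
    {"x":0,"y":0,"z":0,"spin":0,"claw":0.5},
    {"x":0,"y":0,"z":0,"spin":0,"claw":0.5},
  ],
)

```text
t: 37.98
tool_pos: [0.1866, -0.4543, 0.2221]
ee_rot: [-0.693, 0.693, -0.14, 0.141]
wrist_force: [-0.3, -0.1, -0.1]
opening: 0.0642
```

```bash
python3 - <<'E'
from h import *
go(P['barpad'],200)
T=capture("top");S=capture("side")
cv2.imwrite('pics/side13.png',S['image'][:,:,::-1])
for n,k,col,z,r in (("bigroller","bigstand","blue",.039,18),("smallroller","smallstand","red",.039,11),("vee","veepad","yellow",.043,18),("die","barpad","green",.039,24)):
    for nm,c in (("T",T),("S",S)):
        p=project(c,[P[k][0]/1e3,P[k][1]/1e3,z])[0]
        try: print(n,nm,P[k],find(c,col,p,z,r*(1 if nm=="T" else 1.2)))
        except cv2.error: print(n,nm,"hidden")
E
```

```text
t 37.98 tcp [ 186.6 -454.3  222.1] jawyaw 67.1 ydir [ 0.001 -0.001 -1.   ] q [-1.18 -0.06 -0.01  1.62  0.   -0.78] F [-0.3 -0.1 -0.1] open 64.2
 spin 0 alt 0 then tool shift (after spin) [274.   22.3 157.7]
bigroller T (628.5, 222.8) {'n': 128, 'rect': (627.8, 221.7), 'size': (51.0, 47.8), 'ang': 43.6, 'cen': array([625.9, 219.7])}
bigroller S (628.5, 222.8) {'n': 110, 'rect': (627.3, 223.3), 'size': (58.9, 51.7), 'ang': 76.6, 'cen': array([626.9, 222.8])}
smallroller T (452.8, 4.1) {'n': 87, 'rect': (451.9, 2.1), 'size': (35.6, 32.7), 'ang': 61.9, 'cen': array([451.8,   2.2])}
smallroller S (452.8, 4.1) {'n': 82, 'rect': (450.5, -4.0), 'size': (52.3, 37.6), 'ang': 78.3, 'cen': array([451.9,   3.7])}
vee T (668.5, 8.4) {'n': 100, 'rect': (669.7, 7.9), 'size': (57.2, 41.4), 'ang': -46.2, 'cen': array([669.2,   7.9])}
vee S (668.5, 8.4) {'n': 156, 'rect': (662.9, -3.0), 'size': (72.0, 66.6), 'ang': 45.5, 'cen': array([665.3,   2.2])}
die T (500.4, -415.8) {'n': 167, 'rect': (500.6, -416.7), 'size': (98.3, 29.9), 'ang': -22.8, 'cen': array([ 500.1, -417.2])}
die S (500.4, -415.8) {'n': 382, 'rect': (500.0, -416.0), 'size': (101.4, 32.9), 'ang': -22.9, 'cen': array([ 500.3, -416.2])}
```

View pics/side13.png

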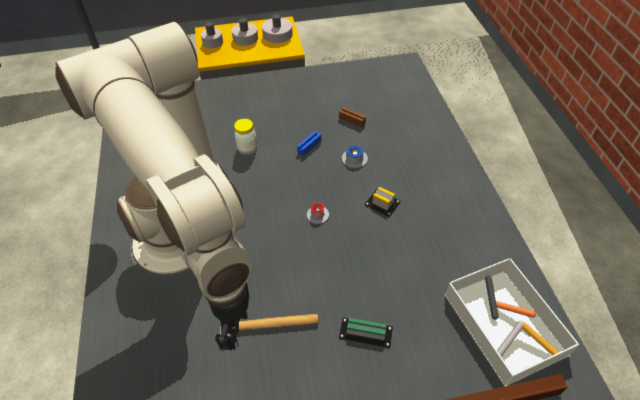

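The side view shows all four tools seated: rings (355,154) and (317,212), vee (383,199), bar (366,328). The hammer and jar are in place, and the arm stands at z 0.22 touching nothing.

```bash
python3 -c "
from workcell import hand_in
print(hand_in())"
```

```text
the job is handed in; nothing more can be done
None
```

All four tools are back on their own places, and I handed the job in at about 38 s; the hand-in gave no verdict. I chose the green bar as the die bar and left the blue and brown look-alikes alone. The hammer and jar look unmoved in the pictures, though I did not measure them.

Last checks, taken from the top camera:

| Tool | Distance from middle of its place | Long axis, tool / place |
|---|---|---|
| Big roller | about 1.5 mm | – |
| Small roller | about 2 mm | – |
| Vee block | about 1.5 mm | −46.2° / −46.2° |
| Die bar | about 1 mm | −22.8° / −23.3° |

- **Side camera:** it agreed on the big roller and the die bar. It disagreed on two fitted outlines: 8 mm for the small roller and 13 mm for the vee block. The sizes it gave them were too big (52 and 72 mm), which I put down to paint on the parts and places running into the outline. The small roller's average pixel position was still right; the vee block's was about 7 mm off.
- **Height and uprightness:** I judged these only from the pictures and from the tool height and wrist force at release. They were not measured separately.

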